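# Clip the shelf marker into the sprung holder on the pantry shelf

## Robot

A 6-joint arm with a two-finger parallel gripper is mounted at the origin on the work surface. World frame = base frame: x ahead of the robot, y to its left, z up, the work surface at z = 0. Lengths are in m, angles in rad, forces in N, time in s.
With the tool pointing down it reaches from about 0.225 to 0.875 m from the base axis. Payload 3.4 kg.
Tool frame: the origin (TCP) lies at the very end of the fingers, on their centre line; the grasp point (between the pads) lies behind it (manip.grasp_offset is the z of the grasp point in the tool frame, in m); z points along the fingers, y is the line along which they close (so a half turn about z gives the same grasp; the last joint's range is limited). The gripper opens to 85 mm and grips with 20 to 120 N. Pads are 22 mm wide; open, the fingers measure 114 mm over their backs; the gripper's body (76 mm by 85 mm) begins 54 mm behind the grasp point. The pads swing forward as they close: fully open they stand 13 mm farther back than shut.
Start: joints at [1.076, 0.276, 1.505, -0, 1.361, -0.121], TCP at [0.21, 0.535, 0.231] pointing down, gripper open.
Joint ranges: [-2.89, 2.89], [-0.75, 2.08], [0.22, 2.7], [-1.18, 4.32], [0.11, 2.71], [-2.7, 2.7]. Speed limits (rad/s): [2.57, 2.57, 3.14, 3.14, 3.14, 3.14].

## Interface

Orientations are given as a unit quaternion [w, x, y, z].
In Python, from rig import manip gives the robot as it stands.
- The arm moves only by the shell command python3 -m pendant 'ROWS' [FORCE]. ROWS is JSON, a list of rows, each an object of numbers: "dx", "dy", "dz": the shift along the tool's x, y, z in m; "rx", "ry", "rz": the turn, a rotation vector about the tool's x, y, z in degrees; "hand": the finger opening in m, from 0 to 0.0854. In form: [{"dx": .., "dy": .., "dz": .., "rx": .., "ry": .., "rz": .., "hand": ..}, ...]. A call has 1 to 12 rows; each row shifts and turns the commanded pose from where the row before left it, along the tool's axes as they then stand; what a row does not reach is not made up. A row lasts 1/12 s, in which the tool goes at most 41.7 mm and 7.16 degrees, less where a joint would pass 70% of its speed; a pose out of reach is approached as far as the arm can. A call is refused whole if a number of a shift passes 0.0417 or a number of a turn 7.16, either way. A call with a gripper value outside its range is refused whole. The fingers move at their own pace and stop on an object; FORCE is the grip in N (left out, the last holds). Time passes only in rows, so rows that do not move let the fingers close. It gives the time, the measured TCP pose, the force, the opening and the grip force at its end, in the units of the state.
- manip.get_state(): the state, without advancing time (a new reading comes with each control period).
- manip.get_image(name): name is "scene" or "top" or "wrist"; returns a dict with "frame" (420x560x3 uint8, red, green, blue), "fx", "fy", "cx", "cy" (pixels), "distortion" ([k1, k2, p1, p2, k3] as OpenCV has them; the pictures are not rectified), "position" and "attitude" of the camera in the world; the wrist camera has in their place "mount" (4x4, takes a point from camera to tool coordinates, whose origin is the TCP and whose axes are the flange's). Camera axes: x right, y up, looking along -z (the intrinsics and any distortion apply to the point x, -y, -z); pixel columns grow to the right and rows downward; lengths in m; the calibration is good to about 2 mm. A picture is of the moment at which its call begins: read the wrist's pose just before it. There is no depth.
- manip.sign_off(): hands the job in; it is judged then, once.
The state is a dict: "clock": time; "qpos": joint angles; "qd": joint speeds; "effort": joint torques, N m; "position": TCP position; "ee_rot": TCP orientation; "contact_force": force on the tool from outside, world axes, zero at the start; "moment": the same for the moment, N m; "width": finger opening in m; "gripper_force": force on a finger pad.
Only numpy, scipy, OpenCV 4.12 (cv2) and the standard library are available. Lean on these libraries where they do the work, as an engineer would, in place of code of your own. Each camera call takes 0.05 s, during which the arm holds its last target. There are 200 camera calls.

## Task

Fit the blue shelf marker into the grey spring clip on the pantry shelf: bring it flat onto the bed at the open end, draw the orange sprung arm back with it, and slide it along until you feel its nose bear firmly but gently on the rubber-faced stop. Then let go, so that the arm clamps it flat and upright along the fixed edge, still touching the stop. Be gentle with the stop, the clip and the arm, and leave the canister, containers, salt shaker and scoop where they are.

Things in the scene. Friction and masses are not known exactly. Their poses are not given: they have to be found in the camera images.
- shelf: White laminate shelf 420 (x) by 1000 (y) mm with a wooden front lip on its -x side; fixed. Origin on the worktop under its centre; its flat top is 50 mm above the origin. Clip, marker and bystanders stand on this top.
- clip: Grey spring clip fixed on the shelf at its lip. Origin on the shelf top, z up. Flat bed 8 mm above origin, x -64 to +31, y -115 to +85 mm. The marker goes in along +y: open end at -y, stop at +y, fixed edge on the +x side, sprung arm on the -x side. Seated, the marker's origin is at x = 0, z = 8 mm here, long axis along y. All but the stop (22 mm) is at most 19 mm above the origin.
- fixed_edge (a point): Open end of the straight fixed edge, on its inner face at bed height: clip x = +18, y = -30, z = 8 mm; axes as the clip's. The inner face runs straight from here 105 mm along +y and is 10 mm high; towards the open end it flares outwards over 26 mm to x = 28 mm.
- pivot (a point): Pivot of the sprung arm at clip x = -50, y = -55, z = 14.5 mm, axis vertical. A steel post of radius 7 mm, 19 mm high, stands by it at clip x = -54, y = -55 mm.
- stop: Grey end block at the clip's +y end, fixed, 44 mm wide (x), 22 mm high. Origin at the foot of its -y face: clip x = 0, y = +82, z = 0; axes as the clip's. Before it stands a hand-set carriage whose setting is NOT measured: its rubber face is anywhere from 20 to 38 mm before this origin (clip y +62 to +44), so the seated marker's origin is at clip y +24 to +6 mm: find it by feel.
- stop_zero (a point): Deepest place where the rubber face can be (clip x = 0, y = +62, z = 14 mm; 32 mm wide, 10 mm high); it may stand up to 18 mm nearer the open end, unmeasured. The rubber yields 1 mm per 4.5 N, at most 5 mm. Press to about 8 N before letting go: a bare touch springs off, over 15 N is too much. Friction under the sprung arm (4 to 12 N) resists the slide and later holds the marker there.
- sprung (a joint): Angle (rad) of the orange curved sprung arm about its vertical pivot. 0 at rest, grows as the arm is drawn back from the fixed edge; about 0.13 with the marker seated. Its spring gives about 3.5 N at the nose at rest, 7 N at 0.13, 10 N at 0.25; beyond 0.32 it is overstrained.
- nose (a point): Nose of the orange arm (bar radius 4 mm), 81 mm from the pivot; at rest at clip x = -12, y = +17, z = 14.5 mm, 26 mm from the fixed edge, 10 mm less than the marker's foot is wide. From pivot to nose the arm slopes inwards (about 30 degrees), so the marker's round end, sliding along +y on the bed, wedges it back.
- marker: Blue plastic shelf marker, 50 to 100 g, standing loose. Origin: centre of underside, z up. Foot 36 (x) by 76 (y) by 12 mm thick, half-round ends of radius 18 mm, straight sides 40 mm long. On it an upright flag 10 mm thick (x), 36 mm wide (y), 12 to 58 mm above origin: grasp it from above across its thickness, fingertips 4 mm or more above the foot to clear the clip. Same either way round.
- canister: White ceramic canister with bamboo lid, radius 55 mm, 143 mm high, loose; origin under its centre. Leave alone.
- containers: Stack of two yellow plastic containers with white snap lids, 113 by 113 mm, 124 mm high, loose; origin under its centre. Leave alone.
- shaker: Closed glass salt shaker, radius 22 mm, 84 mm high, loose; origin under its centre. Leave alone.
- scoop: Stainless steel scoop lying along its x, from x = -85 to +70 mm, 48 mm wide, 48 mm high, loose; origin on the shelf near its middle. Leave alone.
Things that resemble listed ones, but are neither listed nor needed, are in the scene too. Several things have the shape of the marker; the one meant has the colours described above.

How it is judged:
On the way, in this order (a step that is already met when the one before it is completed fails the run):
1. with the marker on the bed beside the fixed edge, the sprung arm is drawn back by it (value of joint sprung above 0.09 rad and z of marker in the frame of clip below 0.014 m and contact force between marker and clip above 1 N), for 0.1 s.
2. the marker, on the bed, bears on the stop with at least 1.5 N (contact force between marker and stop above 1.5 N and z of marker in the frame of clip below 0.012 m), for 0.2 s.
At the end, for the whole second after the job is handed in: The marker is at rest and released, upright (within 0.06 rad), flat on the clip's bed (within 3 mm), its side on the fixed edge (within 3 mm and 0.06 rad), its nose still bearing on the rubber-faced stop (more than 0.3 N), with the sprung arm clamping it (arm angle 0.10 to 0.18) (x of marker in the frame of clip between -0.003 and 0.003 m and z of marker in the frame of clip between 0.005 and 0.011 m and angle between marker's own z axis and vertical below 0.06 rad and angle between the y axis of marker and the y axis of clip, either way round below 0.06 rad and contact force between marker and stop above 0.3 N and value of joint sprung between 0.1 and 0.18 rad and linear speed of marker below 0.01 m/s and angular speed of marker below 0.1 rad/s); the robot touches nothing.
It fails at once if the marker or the robot presses the stop with more than 15 N (contact force between any of marker, the arm, the fingers and stop above 15 N).
It fails at once if the marker presses the clip as a whole with more than 60 N (contact force between marker and clip above 60 N).
It fails at once if the robot presses the clip with more than 20 N (contact force between any of the arm, the fingers and clip above 20 N).
It fails at once if the sprung arm is overstrained (beyond 0.32 rad) (value of joint sprung above 0.32 rad).
It fails at once if the canister, containers, salt shaker or scoop is moved more than 15 mm or tipped (distance of any of canister, containers, shaker, scoop from where it was at the start of the episode above 0.015 m or angle between any of canister, containers, shaker, scoop's own z axis and vertical above 0.2 rad).
It also fails if it takes over 51 s, if anything falls off the work surface, if the arm or the gripper's body presses on something with over 40 N, if the wrist force passes 120 N, or if a joint passes its speed limit or range.

## Working session

There is one attempt and no reset: what is moved stays moved. The work goes in short steps, Python scripts to look and compute and a shell command to move; the robot and the scene stay as the last step left them, time stands still between calls to the robot, and variables do not carry over. Pictures are saved under pics/ and viewed, at most 10 in all, crops included, and the job is handed in when it is done.

```bash
ls; mkdir -p pics
cat > h.py <<'E'
import numpy as np, cv2, json
from rig import manip
from scipy.spatial.transform import Rotation as R
def rot(q): return R.from_quat([q[1],q[2],q[3],q[0]]).as_matrix()
def snap(name,fn):
    s=manip.get_state(); d=manip.get_image(name)
    cv2.imwrite(f'pics/{fn}.png',d['frame'][:,:,::-1])
    if name=='wrist':
        T=np.eye(4);T[:3,:3]=rot(s['ee_rot']);T[:3,3]=s['position'];T=T@np.array(d['mount'])
    else:
        T=np.eye(4);a=np.array(d['attitude']);T[:3,:3]=rot(a) if a.size==4 else a;T[:3,3]=d['position']
    c=dict(fx=d['fx'],fy=d['fy'],cx=d['cx'],cy=d['cy'],dist=list(map(float,d['distortion'])),T=T.tolist())
    json.dump(c,open(f'pics/{fn}.json','w')); return d
def ray(fn,uv):
    c=json.load(open(f'pics/{fn}.json'));K=np.array([[c['fx'],0,c['cx']],[0,c['fy'],c['cy']],[0,0,1.]])
    p=cv2.undistortPoints(np.array([[uv]],float),K,np.array(c['dist']))[0,0]
    T=np.array(c['T']);v=T[:3,:3]@np.array([p[0],-p[1],-1]);return T[:3,3],v/np.linalg.norm(v)
def atz(fn,uv,z):
    o,v=ray(fn,uv);return o+v*(z-o[2])/v[2]
def tri(obs):
    A=np.zeros((3,3));b=np.zeros(3);rs=[ray(*o) for o in obs]
    for o,v in rs:
        P=np.eye(3)-np.outer(v,v);A+=P;b+=P@o
    x=np.linalg.solve(A,b);return x,[float(np.linalg.norm((np.eye(3)-np.outer(v,v))@(x-o)))*1000 for o,v in rs]
def proj(fn,X):
    c=json.load(open(f'pics/{fn}.json'));T=np.linalg.inv(np.array(c['T']));p=T[:3,:3]@np.array(X)+T[:3,3]
    K=np.array([[c['fx'],0,c['cx']],[0,c['fy'],c['cy']],[0,0,1.]])
    return cv2.projectPoints(np.array([[p[0],-p[1],-p[2]]]),np.zeros(3),np.zeros(3),K,np.array(c['dist']))[0].ravel()
E
python3 - <<'E'
from h import *
ims=[snap(n,n+'0')['frame'] for n in('scene','top','wrist')]
for n in('scene','top'):
    f=cv2.resize(cv2.imread(f'pics/{n}0.png'),(800,600),interpolation=cv2.INTER_CUBIC);cv2.imwrite(f'pics/{n}0b.png',f)
    print(json.load(open(f'pics/{n}0.json')))
print(manip.get_state(),manip.grasp_offset)
E
```

```text
pics
{'fx': 436.8374628258748, 'fy': 436.8374628258748, 'cx': 282.33405142009815, 'cy': 213.63380995758, 'dist': [-0.04192500046120236, 0.0, 0.0, 0.0, 0.0], 'T': [[-0.3207930784828239, -0.6430603004530578, 0.6953885610065326, 1.2791466896151493], [0.9469711459335853, -0.2319987290897374, 0.22231112988327678, 0.2580703887610935], [0.018369800400258263, 0.7298287742217142, 0.6833831361332272, 0.835967262197143], [0.0, 0.0, 0.0, 1.0]]}
{'fx': 507.79273612844344, 'fy': 507.79273612844344, 'cx': 287.756590513775, 'cy': 213.4277278223312, 'dist': [0.019507864877121334, 0.0, 0.0, 0.0, 0.0], 'T': [[-0.014795825379663952, 0.9958453839069017, -0.08985018031506878, 0.36851899011443007], [-0.9997611057756217, -0.013288258384639984, 0.017353776747716987, 0.031876191410932786], [0.016087726055631753, 0.09008547907636903, 0.9958040929469713, 1.4551858318133661], [0.0, 0.0, 0.0, 1.0]]}
{'clock': 0.15, 'qpos': array([ 1.07602748e+00,  2.76492932e-01,  1.50579915e+00,  1.23334399e-05,
        1.36070995e+00, -1.20985038e-01]), 'qd': array([ 0.00011893, -0.00212757, -0.00453169, -0.00026817, -0.00068053,
        0.00039978]), 'effort': array([ 1.36977182e-03, -4.17144477e+01, -2.46031845e+01,  1.09341741e-05,
        7.58419308e-03, -4.86051050e-06]), 'position': array([0.20977101, 0.53497104, 0.23063099]), 'ee_rot': array([-2.19294370e-04,  1.85807048e-01,  9.82585998e-01, -6.69731190e-04]), 'contact_force': array([ 0.44409865, -0.00397907,  0.12913983]), 'moment': array([-0.02740881, -0.00161564,  0.04135104]), 'gripper_force': 0.0, 'width': 0.08543908174037095} -0.0187
```

View pics/top0b.png

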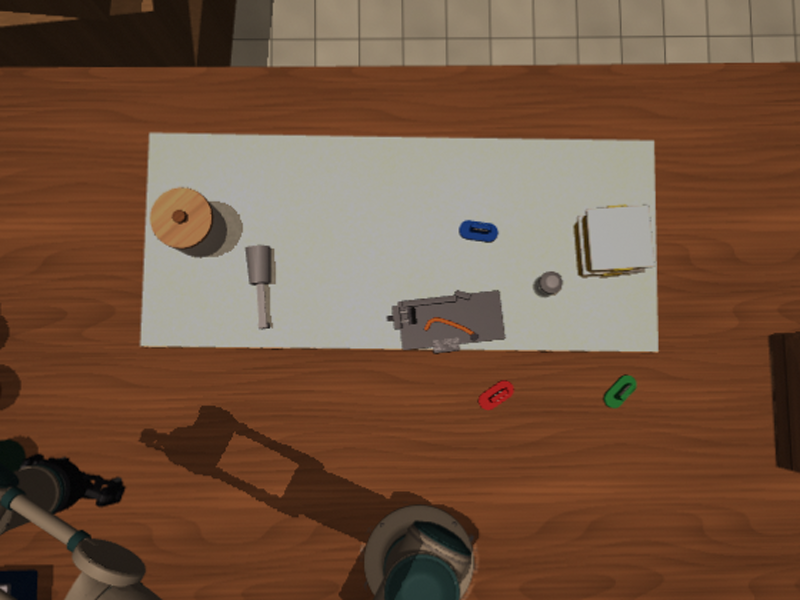

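View pics/scene0b.png

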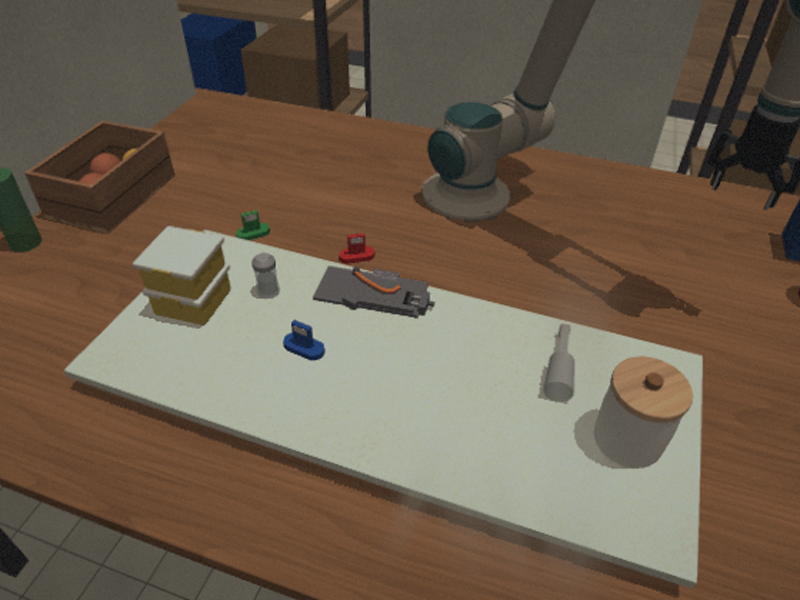

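The top view shows the blue marker at (478,231), the clip with its bed corners at (500,290) and (505,340) and its stop at (405,313), and the shaker at (548,284). The scene view shows the marker at (304,340) and the clip at (375,290).

Run:
```python
from h import *
k=.7
print('marker foot',atz('top0',(478*k,231*k),.062), tri([('top0',(480*k,229*k)),('scene0',(301*k,326*k))]))
for n,p in dict(c_in=(500,290),c_out=(505,340),c3=(402,349),shaker=(548,284),cont=(615,240),stop=(405,313)).items(): print(n,atz('top0',np.array(p)*k,.058))
d=np.array(manip.get_image('wrist')['mount']);print(d)
print(rot(manip.get_state()['ee_rot']).round(3))
```

```text
marker foot [ 0.63706392 -0.12495757  0.062     ] (array([ 0.63413929, -0.12538398,  0.09817324]), [0.64715032024797, 0.6471503202480141])
c_in [ 0.52131205 -0.16550329  0.058     ]
c_out [ 0.42418347 -0.17264662  0.058     ]
c3 [0.40966874 0.02625135 0.058     ]
shaker [ 0.5318138  -0.25922627  0.058     ]
cont [ 0.61667755 -0.39314999  0.058     ]
stop [0.47902496 0.01950847 0.058     ]
[[-5.22334454e-05  9.49281815e-01  3.14426515e-01  8.11782307e-02]
 [ 9.99999600e-01  3.30445671e-04 -8.31522245e-04  1.03175799e-03]
 [-8.93249827e-04  3.14426346e-01 -9.49281452e-01 -1.41852111e-01]
 [ 0.00000000e+00  0.00000000e+00  0.00000000e+00  1.00000000e+00]]
[[-0.931  0.365 -0.001]
 [ 0.365  0.931 -0.001]
 [ 0.    -0.001 -1.   ]]
```

```bash
python3 -m pendant '[{"rz":7.1,"dz":-0.007},{"rz":7.1,"dz":-0.007},{"rz":7.1,"dz":-0.007},{"rz":7.1,"dz":-0.007},{"rz":7.1,"dz":-0.007},{"rz":7.1,"dz":-0.007},{"rz":7.1,"dz":-0.007},{"rz":7.1,"dz":-0.007},{"rz":7.1,"dz":-0.007},{"rz":7.1,"dz":-0.007},{"rz":3}]'
python3 - <<'E'
from h import *
s=manip.get_state();M=rot(s['ee_rot']);print(M.round(3),M.T@(np.array([.60,-.13,.28])-s['position']))
E
```

```text
[[-0.931  0.365 -0.001]
 [ 0.365  0.931 -0.001]
 [ 0.    -0.001 -1.   ]] [-0.60607263 -0.47667289 -0.04881563]invalid input
```

```bash
python3 -m pendant '[{"dx":0,"dy":0,"dz":-0.007,"rx":0,"ry":0,"rz":7.1,"hand":0.085}]'; python3 -m pendant '[{"dz":-0.007,"rz":7.1}]';python3 -m pendant '[{"dz":-0.007,"rz":7.1,"hand":0.085}]'
```

```text
clock: 0.28
position: [0.2095, 0.5343, 0.2367]
ee_rot: [-0.0, 0.247, 0.969, -0.002]
contact_force: [-0.4, 0.0, -0.3]
width: 0.0852
gripper_force: 0.0invalid input
invalid input
```

```bash
python3 -m pendant '[{"dx":0,"dy":0,"dz":-0.007,"rx":0,"ry":0,"rz":7.1,"hand":0.085},{"dx":0,"dy":0,"dz":-0.007,"rx":0,"ry":0,"rz":7.1,"hand":0.085},{"dx":0,"dy":0,"dz":-0.007,"rx":0,"ry":0,"rz":7.1,"hand":0.085},{"dx":0,"dy":0,"dz":-0.007,"rx":0,"ry":0,"rz":7.1,"hand":0.085},{"dx":0,"dy":0,"dz":-0.007,"rx":0,"ry":0,"rz":7.1,"hand":0.085},{"dx":0,"dy":0,"dz":-0.007,"rx":0,"ry":0,"rz":7.1,"hand":0.085},{"dx":0,"dy":0,"dz":-0.007,"rx":0,"ry":0,"rz":7.1,"hand":0.085},{"dx":0,"dy":0,"dz":-0.007,"rx":0,"ry":0,"rz":7.1,"hand":0.085},{"dx":0,"dy":0,"dz":0,"rx":0,"ry":0,"rz":7.1,"hand":0.085},{"dx":0,"dy":0,"dz":0,"rx":0,"ry":0,"rz":3,"hand":0.085},{"dx":0,"dy":0,"dz":0,"rx":0,"ry":0,"rz":0,"hand":0.085}]'
python3 - <<'E'
from h import *
s=manip.get_state();M=rot(s['ee_rot']);print(M.round(3),M.T@(np.array([.58,-.12,.27])-s['position']))
E
```

```text
clock: 1.2
position: [0.2099, 0.5352, 0.2942]
ee_rot: [0.0, 0.74, 0.673, -0.0]
contact_force: [0.9, -0.3, 0.7]
width: 0.085
gripper_force: 0.0
[[ 0.095  0.995 -0.   ]
 [ 0.995 -0.095 -0.   ]
 [-0.    -0.    -1.   ]] [-0.61703325  0.43073394  0.0243143 ]
```

```bash
python3 -m pendant '[{"dx":-0.031,"dy":0.0215,"dz":0,"rx":0,"ry":0,"rz":0,"hand":0.085},{"dx":-0.031,"dy":0.0215,"dz":0,"rx":0,"ry":0,"rz":0,"hand":0.085},{"dx":-0.031,"dy":0.0215,"dz":0,"rx":0,"ry":0,"rz":0,"hand":0.085},{"dx":-0.031,"dy":0.0215,"dz":0,"rx":0,"ry":0,"rz":0,"hand":0.085},{"dx":-0.031,"dy":0.0215,"dz":0,"rx":0,"ry":0,"rz":0,"hand":0.085},{"dx":-0.031,"dy":0.0215,"dz":0,"rx":0,"ry":0,"rz":0,"hand":0.085},{"dx":-0.031,"dy":0.0215,"dz":0,"rx":0,"ry":0,"rz":0,"hand":0.085},{"dx":-0.031,"dy":0.0215,"dz":0,"rx":0,"ry":0,"rz":0,"hand":0.085},{"dx":-0.031,"dy":0.0215,"dz":0,"rx":0,"ry":0,"rz":0,"hand":0.085},{"dx":-0.031,"dy":0.0215,"dz":0,"rx":0,"ry":0,"rz":0,"hand":0.085}]'; python3 -m pendant '[{"dx":-0.031,"dy":0.0215,"dz":0.002,"rx":0,"ry":0,"rz":0,"hand":0.085},{"dx":-0.031,"dy":0.0215,"dz":0.002,"rx":0,"ry":0,"rz":0,"hand":0.085},{"dx":-0.031,"dy":0.0215,"dz":0.002,"rx":0,"ry":0,"rz":0,"hand":0.085},{"dx":-0.031,"dy":0.0215,"dz":0.002,"rx":0,"ry":0,"rz":0,"hand":0.085},{"dx":-0.031,"dy":0.0215,"dz":0.002,"rx":0,"ry":0,"rz":0,"hand":0.085},{"dx":-0.031,"dy":0.0215,"dz":0.002,"rx":0,"ry":0,"rz":0,"hand":0.085},{"dx":-0.031,"dy":0.0215,"dz":0.002,"rx":0,"ry":0,"rz":0,"hand":0.085},{"dx":-0.031,"dy":0.0215,"dz":0.002,"rx":0,"ry":0,"rz":0,"hand":0.085},{"dx":-0.031,"dy":0.0215,"dz":0.002,"rx":0,"ry":0,"rz":0,"hand":0.085},{"dx":-0.028,"dy":0.0215,"dz":0.002,"rx":0,"ry":0,"rz":0,"hand":0.085},{"dx":0,"dy":0,"dz":0,"rx":0,"ry":0,"rz":0,"hand":0.085},{"dx":0,"dy":0,"dz":0,"rx":0,"ry":0,"rz":0,"hand":0.085}]'
python3 - <<'E'
from h import *
d=snap('wrist','w1')
cv2.imwrite('pics/w1b.png',cv2.resize(d['frame'][:,:,::-1],(800,600),interpolation=cv2.INTER_CUBIC))
s=manip.get_state();print(s['position'],s['contact_force'])
E
```

```text
clock: 2.03
position: [0.3951, 0.2047, 0.2943]
ee_rot: [0.0, 0.739, 0.674, 0.0]
contact_force: [1.0, 1.0, 0.1]
width: 0.0847
gripper_force: 0.0
clock: 3.03
position: [0.5802, -0.1211, 0.2729]
ee_rot: [-0.001, 0.74, 0.672, -0.0]
contact_force: [-0.9, -0.1, 0.2]
width: 0.0851
gripper_force: 0.0
[ 0.57947586 -0.11974516  0.27341216] [-0.10067867  0.51171558  0.70593424]
```

View pics/w1b.png

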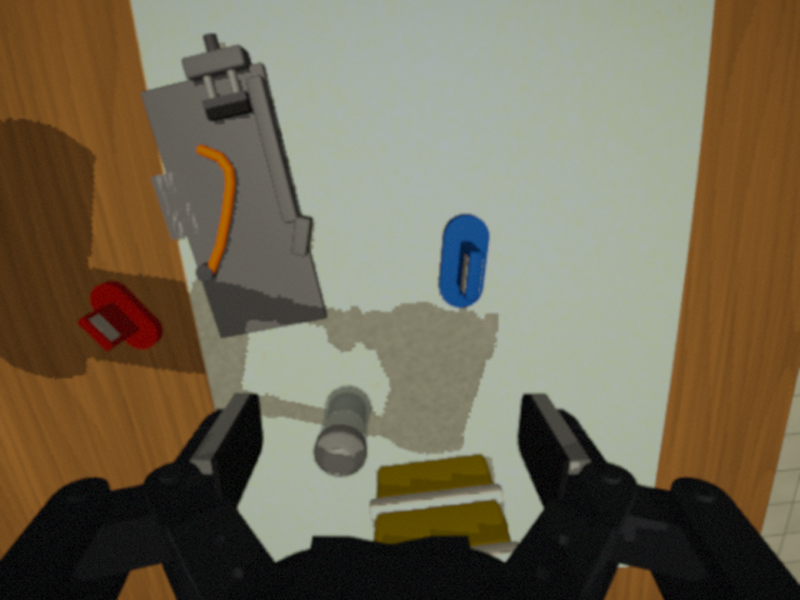

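Run:
```python
from h import *
f=cv2.imread('pics/w1.png')
a=cv2.resize(f[15:245,90:243],None,fx=2.6,fy=2.6,interpolation=cv2.INTER_CUBIC)
b=cv2.resize(f[140:225,294:358],None,fx=6,fy=6,interpolation=cv2.INTER_CUBIC)
o=np.zeros((600,800,3),np.uint8);o[:a.shape[0],:a.shape[1]]=a;o[:b.shape[0],402:402+b.shape[1]]=b
cv2.imwrite('pics/w1c.png',np.clip(o*1.4,0,255).astype(np.uint8))
```

```text
(no output)
```

View pics/w1c.png

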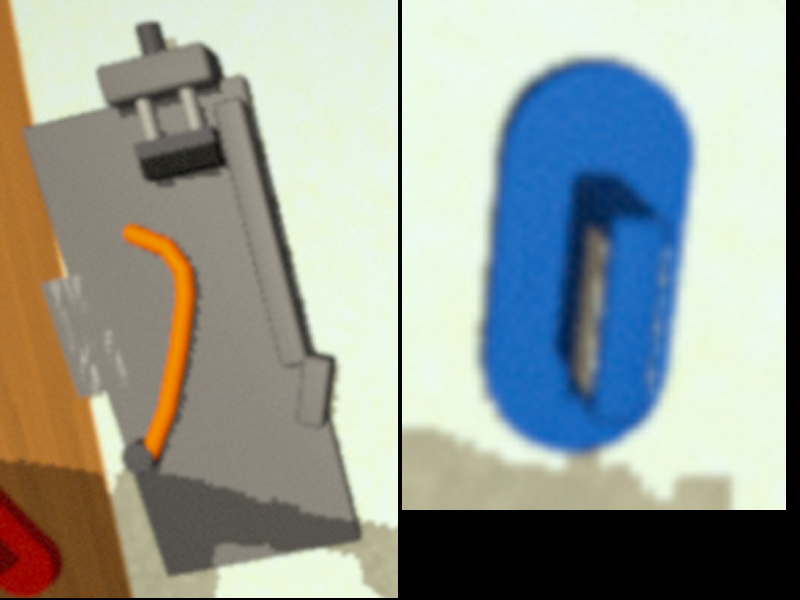

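The crop shows the clip's bed corners at (25,127), (168,575) and (360,537), the post at (140,457), and the carriage face near (180,160). The marker's ends are at (598,57) and (575,452), and its flag top is at (637,315).

Run:
```python
from h import *
from scipy.optimize import least_squares
A=lambda u,v:(90+(u+.5)/2.6-.5,15+(v+.5)/2.6-.5)
B=lambda u,v:(294+(u-402+.5)/6-.5,140+(v+.5)/6-.5)
pts=[((-64,85,8),A(25,127)),((-64,-115,8),A(168,575)),((31,-115,8),A(360,537)),((-54,-55,19),A(140,457))]
tp=[((31,-115,8),(500*.7,290*.7)),((-64,-115,8),(505*.7,340*.7))]
def W(c,p): 
    t=p[3]if len(p)>3 else p[2]; C,S=np.cos(t),np.sin(t);return np.array([p[0]+C*c[0]/1e3-S*c[1]/1e3,p[1]+S*c[0]/1e3+C*c[1]/1e3,.05+c[2]/1e3])
f=lambda p,P,n:np.concatenate([proj(n,W(c,p))-uv for c,uv in P])
r=least_squares(f,[.482,-.053,.07],args=(pts,'w1'));print('clip',r.x,np.degrees(r.x[2]),r.fun.round(1))
for n in('scene0','top0'): print(n,[ (proj(n,W(c,r.x))/.7).round(1) for c,_ in pts])
# face, nose, edge
t=r.x[2];Rm=np.array([[np.cos(t),np.sin(t)],[-np.sin(t),np.cos(t)]])
cl=lambda X:(Rm@(X[:2]-r.x[:2])*1e3).round(1)
for n,uv,z in[('face top L',(148,155),.069),('face top R',(222,140),.069),('face foot L',(155,180),.06),('stop far topL',(100,72),.072),('edge top in',(290,362),.068),('edge top in far',(222,100),.068),('noseR',(193,265),.0645)]: print(n,cl(atz('w1',A(*uv),z)))
e=[atz('w1',B(*q),.062) for q in((598,57),(575,452),(502,150),(483,345),(692,150),(672,345))];e=np.array(e)[:,:2]
print(e.round(4));c=(e[0]+e[1])/2;print('marker',c,e[2:].mean(0),[np.degrees(np.arctan2(-v[0],v[1])) for v in(e[0]-e[1],e[2]-e[3],e[4]-e[5])],np.linalg.norm(e[0]-e[1]),np.linalg.norm(e[2]-e[4]))
print('flagtop tri',tri([('w1',B(637,315)),('top0',(480*.7,229*.7)),('scene0',(301*.7,326*.7))]))
# blue centroid heights
```

```text
clip [ 0.482311   -0.04900141  0.09508464] 5.447948373396994 [-1.1 -1.5 -0.   0.8  1.5  1.5 -0.3 -0.2]
scene0 [array([428.5, 282.2]), array([328.2, 265.4]), array([312. , 297.1]), array([356.1, 269.1])]
top0 [array([400.3, 348.6]), array([503.3, 337.3]), array([497.4, 288.6]), array([472.4, 335.2])]
face top L [-13.3  60.7]
face top R [16.8 60. ]
face foot L [-16.4  52.7]
stop far topL [-21.7  92.4]
edge top in [ 21.  -28.5]
edge top in far [20.5 74.1]
noseR [-9.1 17.3]
[[ 0.6425 -0.084 ]
 [ 0.6346 -0.1599]
 [ 0.6239 -0.0995]
 [ 0.618  -0.1366]
 [ 0.6592 -0.1028]
 [ 0.6542 -0.14  ]]
marker [ 0.63853845 -0.12197593] [ 0.63882322 -0.11972804] [np.float64(-5.954338397336641), np.float64(-9.025015892553528), np.float64(-7.597813008099941)] 0.07626859697470341 0.035469290520405976
flagtop tri (array([ 0.63719465, -0.12394163,  0.10115883]), [3.97302957162765, 3.8570615415502196, 0.49129747570272797])
```

```bash
python3 -m pendant '[{"dx":0.001,"dy":0.02,"dz":0.02,"rx":0,"ry":0,"rz":1,"hand":0.06},{"dx":0.001,"dy":0.02,"dz":0.03,"rx":0,"ry":0,"rz":1,"hand":0.06},{"dx":0,"dy":0.018,"dz":0.03,"rx":0,"ry":0,"rz":0,"hand":0.06},{"dx":0,"dy":0,"dz":0.03,"rx":0,"ry":0,"rz":0,"hand":0.06},{"dx":0,"dy":0,"dz":0.01,"rx":0,"ry":0,"rz":0,"hand":0.06},{"dx":0,"dy":0,"dz":0,"rx":0,"ry":0,"rz":0,"hand":0.06},{"dx":0,"dy":0,"dz":0,"rx":0,"ry":0,"rz":0,"hand":0.06}]'
python3 - <<'E'
from h import *
d=snap('wrist','w2')
cv2.imwrite('pics/w2b.png',cv2.resize(d['frame'][:,:,::-1],(800,600),interpolation=cv2.INTER_CUBIC))
s=manip.get_state();print(s['position'],s['ee_rot'],s['contact_force'])
E
```

```text
clock: 3.67
position: [0.6372, -0.123, 0.1552]
ee_rot: [-0.0, 0.751, 0.66, 0.0]
contact_force: [0.1, 0.6, 0.2]
width: 0.06
gripper_force: 0.0
[ 0.63811812 -0.12347967  0.15645437] [0.00112322 0.75104218 0.66025276 0.00081324] [ 0.63001573 -0.21009193 -0.05803993]
```

View pics/w2b.png

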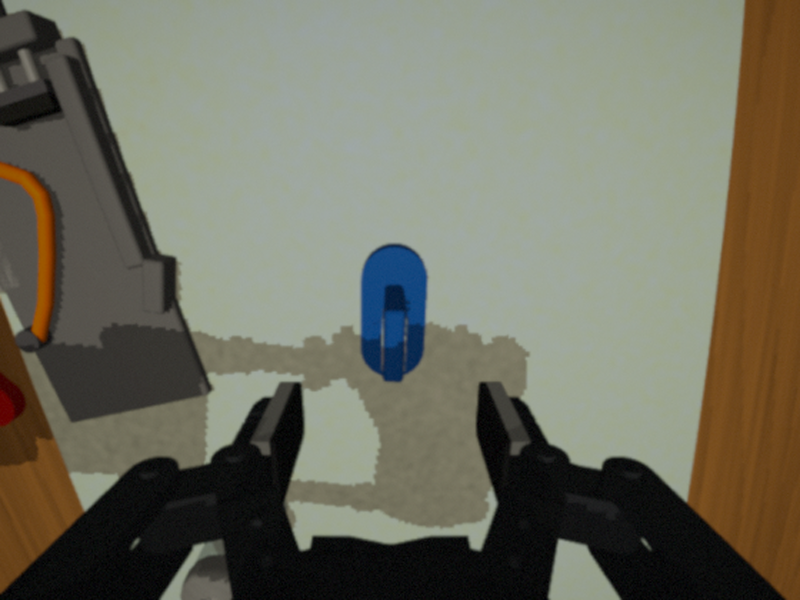

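The marker is aligned with the fingers, its foot ends at (394,244) and (393,376), with the flag top spanning (395,310)–(394,380). The clip's bed corners are at (210,388) and (72,421), and the post top is at (28,341).

```bash
cat > fit.py <<'E'
from h import *
from scipy.optimize import least_squares
A=lambda u,v:(90+(u+.5)/2.6-.5,15+(v+.5)/2.6-.5)
def W(c,p):
    C,S=np.cos(p[2]),np.sin(p[2]);return np.array([p[0]+C*c[0]/1e3-S*c[1]/1e3,p[1]+S*c[0]/1e3+C*c[1]/1e3,p[3]+c[2]/1e3])
P1=[('w1',c,u) for c,u in [((-64,85,8),A(25,127)),((-64,-115,8),A(168,575)),((31,-115,8),A(360,537)),((-54,-55,19),A(140,457))]]
P2=[('w2',c,np.array(u)*.7) for c,u in [((31,-115,8),(210,388)),((-64,-115,8),(72,421)),((-54,-55,19),(28,341))]]
def fit(P):
    return least_squares(lambda p:np.concatenate([proj(n,W(c,p))-u for n,c,u in P]+[[(p[3]-.05)*300]]),[.482,-.05,.08,.05])
E
python3 - <<'E'
from fit import *
for P in(P1,P2,P1+P2):
    r=fit(P);print(r.x.round(4),r.fun.round(1))
e=[atz('w2',np.array(q)*.7,.062)for q in((394,244),(362,310),(427,310))];print(np.array(e).round(4))
B=lambda u,v:(294+(u-402+.5)/6-.5,140+(v+.5)/6-.5)
print('foot far end',tri([('w1',B(598,57)),('w2',(394*.7,244*.7))]))
print('flag top',tri([('w1',B(640,220)),('w2',(395*.7,309*.7))]),tri([('w1',B(625,412)),('w2',(393*.7,381*.7))]))
s=manip.get_state();print(rot(s['ee_rot']).round(4))
E
```

```text
[ 0.4807 -0.0495  0.0954  0.0459] [-0.4 -0.2 -0.   0.   0.7  0.9 -0.2 -0.5 -1.2]
[ 0.477  -0.0481  0.1338  0.047 ] [-0.   0.4  0.7  0.7 -0.6 -0.9 -0.9]
[ 0.48   -0.0489  0.1034  0.0464] [-1.9 -0.1  0.   0.1  0.7  0.3 -0.6 -0.5  0.4  2.4  0.1 -0.2  0.9 -1.9
 -1.1]
[[ 0.6444 -0.084   0.062 ]
 [ 0.6225 -0.1179  0.062 ]
 [ 0.6578 -0.1224  0.062 ]]
foot far end (array([ 0.64422169, -0.08561821,  0.05134716]), [0.24663344846166246, 0.24663344846166116])
flag top (array([ 0.6417745 , -0.10615521,  0.10321524]), [0.1829425741138076, 0.182942574113899]) (array([ 0.6366479 , -0.13656116,  0.11298087]), [0.2540475714151076, 0.25404757141527656])
[[ 1.281e-01  9.918e-01  2.700e-03]
 [ 9.918e-01 -1.281e-01 -6.000e-04]
 [-3.000e-04  2.800e-03 -1.000e+00]]
```

```bash
python3 -m pendant '[{"dx":0.001,"dy":0.001,"dz":0.025,"rx":0,"ry":0,"rz":0,"hand":0.06},{"dx":0,"dy":0,"dz":0.025,"rx":0,"ry":0,"rz":0,"hand":0.06},{"dx":0,"dy":0,"dz":0.02,"rx":0,"ry":0,"rz":0,"hand":0.06},{"dx":0,"dy":0,"dz":0.011,"rx":0,"ry":0,"rz":0,"hand":0.06},{"dx":0,"dy":0,"dz":0.004,"rx":0,"ry":0,"rz":0,"hand":0.06},{"dx":0,"dy":0,"dz":0,"rx":0,"ry":0,"rz":0,"hand":0.06},{"dx":0,"dy":0,"dz":0,"rx":0,"ry":0,"rz":0,"hand":0.03},{"dx":0,"dy":0,"dz":0,"rx":0,"ry":0,"rz":0,"hand":0.02},{"dx":0,"dy":0,"dz":0,"rx":0,"ry":0,"rz":0,"hand":0},{"dx":0,"dy":0,"dz":0,"rx":0,"ry":0,"rz":0,"hand":0},{"dx":0,"dy":0,"dz":0,"rx":0,"ry":0,"rz":0,"hand":0},{"dx":0,"dy":0,"dz":0,"rx":0,"ry":0,"rz":0,"hand":0}]' 40; python3 -m pendant '[{"dx":0,"dy":0,"dz":0,"rx":0,"ry":0,"rz":0,"hand":0},{"dx":0,"dy":0,"dz":0,"rx":0,"ry":0,"rz":0,"hand":0},{"dx":0,"dy":0,"dz":0,"rx":0,"ry":0,"rz":0,"hand":0},{"dx":0,"dy":0,"dz":0,"rx":0,"ry":0,"rz":0,"hand":0}]'
```

```text
clock: 4.72
position: [0.6395, -0.1233, 0.0704]
ee_rot: [0.001, 0.751, 0.66, 0.001]
contact_force: [0.3, -0.6, 4.4]
width: 0.0098
gripper_force: 40.2
clock: 5.05
position: [0.6395, -0.1233, 0.0704]
ee_rot: [0.001, 0.751, 0.66, 0.001]
contact_force: [-0.2, -0.2, 5.8]
width: 0.0094
gripper_force: 40.4
```

```bash
python3 -m pendant '[{"dx":0,"dy":0,"dz":-0.01,"rx":0,"ry":0,"rz":0,"hand":0},{"dx":0,"dy":0,"dz":-0.03,"rx":0,"ry":0,"rz":0,"hand":0},{"dx":0,"dy":0,"dz":-0.03,"rx":0,"ry":0,"rz":0,"hand":0},{"dx":-0.004,"dy":-0.03,"dz":0,"rx":0,"ry":0,"rz":0,"hand":0},{"dx":-0.004,"dy":-0.03,"dz":0,"rx":0,"ry":0,"rz":0,"hand":0},{"dx":-0.004,"dy":-0.03,"dz":0,"rx":0,"ry":0,"rz":0,"hand":0},{"dx":-0.004,"dy":-0.03,"dz":0,"rx":0,"ry":0,"rz":0,"hand":0},{"dx":-0.004,"dy":-0.03,"dz":0,"rx":0,"ry":0,"rz":0,"hand":0},{"dx":0,"dy":0,"dz":0,"rx":0,"ry":0,"rz":-6.5,"hand":0},{"dx":0,"dy":0,"dz":0,"rx":0,"ry":0,"rz":-6.5,"hand":0},{"dx":0,"dy":0,"dz":0,"rx":0,"ry":0,"rz":0,"hand":0},{"dx":0,"dy":0,"dz":0,"rx":0,"ry":0,"rz":0,"hand":0}]'
python3 - <<'E'
from h import *
d=snap('wrist','w3')
cv2.imwrite('pics/w3b.png',np.clip(1.3*cv2.resize(d['frame'][:,:,::-1],(800,600),interpolation=cv2.INTER_CUBIC),0,255).astype(np.uint8))
s=manip.get_state();print(s['position'],s['ee_rot'],s['contact_force'],s['width'])
E
```

```text
clock: 6.05
position: [0.4874, -0.1236, 0.1396]
ee_rot: [0.0, 0.673, 0.74, 0.0]
contact_force: [0.3, -0.4, -0.4]
width: 0.0092
gripper_force: 39.5
[ 0.48761124 -0.12359425  0.13945433] [2.68356079e-05 6.72800689e-01 7.39823781e-01 7.81075532e-05] [-0.10137243 -0.31355495  0.11232591] 0.00949487349519101
```

View pics/w3b.png

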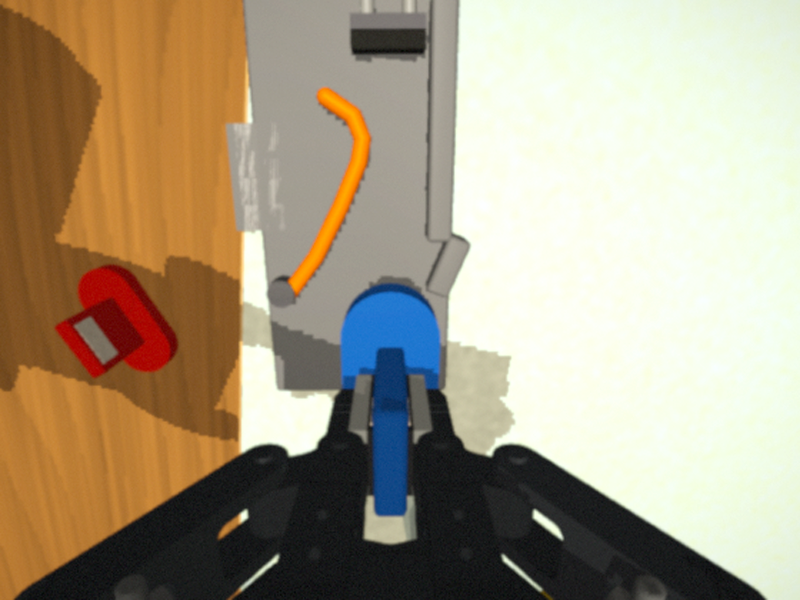

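The marker is held square, its foot nose at (391,285) with sides at 341/440. The clip's bed corners are at (278,389) and (447,388), the post is at (282,290), the fixed edge starts at (428,240), and the rubber face's foot runs (351,53)–(425,53).

Run:
```python
from fit import *
P3=[('w3',c,np.array(u)*.7) for c,u in [((31,-115,8),(447,388)),((-64,-115,8),(278,389)),((-54,-55,19),(282,290)),((18,-30,8),(427,240))]]
def run(P,face):
    def f(p):
        r=[proj(n,W(c,p))-u for n,c,u in P]+[[(p[3]-.05)*300]]
        r+=[proj('w3',W((x,p[4],9),p))-np.array(u)*.7 for x,u in((-16,(351,53)),(16,(425,53)))]
        return np.concatenate(r)
    r=least_squares(f,[.482,-.05,.09,.05,54]);print(r.x.round(4),r.fun.round(1));return r.x
p=run(P3,1);q=run(P1+P2+P3,1)
s=manip.get_state();M=rot(s['ee_rot']);print('yaw tool x-90',np.degrees(np.arctan2(M[1,0],M[0,0]))-90)
for z in(.1315-.002,.1315,):
    a=[atz('w3',np.array(u)*.7,z) for u in((391,285),(341,345),(440,345))];print(np.array(a).round(4),[ (M.T@(x-s['position'])).round(4) for x in a])
for k in(p,q):
    C,S=np.cos(k[2]),np.sin(k[2]);print('tcp in clip',(np.array([[C,S],[-S,C]])@(s['position'][:2]-k[:2])*1e3).round(1),np.degrees(k[2]))
```

```text
[ 4.80600e-01 -4.94000e-02  1.02500e-01  4.72000e-02  5.34019e+01] [-0.3  0.2 -0.3  0.3 -0.   1.6 -0.7 -2.  -0.8  1.4  0.2 -0.4 -0.2]
[ 4.80500e-01 -4.91000e-02  1.02200e-01  4.70000e-02  5.31387e+01] [-1.6 -0.1  0.2  0.3  1.   0.6 -0.4 -0.3  0.7  2.9  0.2  0.2  0.9 -1.6
 -0.4 -0.2 -0.4 -0.1 -0.1  1.1 -0.8 -2.4 -0.9  1.4  0.2 -0.5 -0.2]
yaw tool x-90 5.432813793004328
[[ 0.4842 -0.0836  0.1295]
 [ 0.4682 -0.1078  0.1295]
 [ 0.5041 -0.1044  0.1295]] [array([0.0401, 0.0004, 0.01  ]), array([ 0.0175, -0.0178,  0.01  ]), array([0.0175, 0.0182, 0.01  ])]
[[ 0.4841 -0.0831  0.1315]
 [ 0.4684 -0.107   0.1315]
 [ 0.5038 -0.1036  0.1315]] [array([0.0407, 0.0004, 0.008 ]), array([ 0.0184, -0.0176,  0.008 ]), array([0.0183, 0.018 , 0.008 ])]
tcp in clip [ -0.6 -74.5] 5.875263795666462
tcp in clip [ -0.6 -74.8] 5.857696794933991
```

```bash
python3 -m pendant '[{"dx":0,"dy":0,"dz":0.02,"rx":0,"ry":0,"rz":-0.4,"hand":0},{"dx":0,"dy":0,"dz":0.02,"rx":0,"ry":0,"rz":0,"hand":0},{"dx":0,"dy":0,"dz":0.012,"rx":0,"ry":0,"rz":0,"hand":0},{"dx":0,"dy":0,"dz":0.004,"rx":0,"ry":0,"rz":0,"hand":0},{"dx":0,"dy":0,"dz":0.002,"rx":0,"ry":0,"rz":0,"hand":0},{"dx":0,"dy":0,"dz":0,"rx":0,"ry":0,"rz":0,"hand":0},{"dx":0,"dy":0,"dz":0,"rx":0,"ry":0,"rz":0,"hand":0}]';python3 -m pendant '[{"dx":0,"dy":0,"dz":0.001,"rx":0,"ry":0,"rz":0,"hand":0},{"dx":0,"dy":0,"dz":0.001,"rx":0,"ry":0,"rz":0,"hand":0},{"dx":0,"dy":0,"dz":0,"rx":0,"ry":0,"rz":0,"hand":0},{"dx":0,"dy":0,"dz":0,"rx":0,"ry":0,"rz":0,"hand":0}]'
```

```text
clock: 6.68
position: [0.4873, -0.1236, 0.0816]
ee_rot: [-0.0, 0.669, 0.743, -0.0]
contact_force: [-1.0, -0.5, -1.6]
width: 0.0095
gripper_force: 39.4
clock: 7.02
position: [0.4874, -0.1238, 0.0796]
ee_rot: [0.0, 0.669, 0.743, -0.0]
contact_force: [-2.5, -0.7, 0.5]
width: 0.0095
gripper_force: 39.6
```

```bash
python3 -m pendant '[{"dx":0,"dy":0,"dz":0.001,"rx":0,"ry":0,"rz":0,"hand":0},{"dx":0,"dy":0,"dz":0,"rx":0,"ry":0,"rz":0,"hand":0},{"dx":0,"dy":0,"dz":0,"rx":0,"ry":0,"rz":0,"hand":0}]';python3 -m pendant '[{"dx":0,"dy":0,"dz":0.0005,"rx":0,"ry":0,"rz":0,"hand":0},{"dx":0,"dy":0,"dz":0,"rx":0,"ry":0,"rz":0,"hand":0},{"dx":0,"dy":0,"dz":0,"rx":0,"ry":0,"rz":0,"hand":0}]'
```

```text
clock: 7.27
position: [0.4874, -0.1237, 0.0783]
ee_rot: [0.0, 0.669, 0.743, -0.0]
contact_force: [-1.7, -1.3, 0.9]
width: 0.0094
gripper_force: 39.7
clock: 7.52
position: [0.4874, -0.1237, 0.0783]
ee_rot: [0.0, 0.669, 0.743, -0.0]
contact_force: [-3.6, -0.9, 5.9]
width: 0.0097
gripper_force: 40.3
```

```bash
python3 -m pendant '[{"dx":0.004,"dy":0,"dz":-0.0004,"rx":0,"ry":0,"rz":0,"hand":0},{"dx":0.006,"dy":0,"dz":0,"rx":0,"ry":0,"rz":0,"hand":0},{"dx":0.006,"dy":0,"dz":0,"rx":0,"ry":0,"rz":0,"hand":0},{"dx":0.006,"dy":0,"dz":0,"rx":0,"ry":0,"rz":0,"hand":0},{"dx":0.004,"dy":0,"dz":0,"rx":0,"ry":0,"rz":0,"hand":0},{"dx":0,"dy":0,"dz":0,"rx":0,"ry":0,"rz":0,"hand":0},{"dx":0,"dy":0,"dz":0,"rx":0,"ry":0,"rz":0,"hand":0}]';python3 -m pendant '[{"dx":0.004,"dy":0,"dz":0,"rx":0,"ry":0,"rz":0,"hand":0},{"dx":0.004,"dy":0,"dz":0,"rx":0,"ry":0,"rz":0,"hand":0},{"dx":0.004,"dy":0,"dz":0,"rx":0,"ry":0,"rz":0,"hand":0},{"dx":0,"dy":0,"dz":0,"rx":0,"ry":0,"rz":0,"hand":0},{"dx":0,"dy":0,"dz":0,"rx":0,"ry":0,"rz":0,"hand":0}]'
```

```text
clock: 8.1
position: [0.4846, -0.0966, 0.0783]
ee_rot: [-0.001, 0.669, 0.743, 0.001]
contact_force: [-2.5, 2.1, 5.4]
width: 0.0095
gripper_force: 40.3
clock: 8.52
position: [0.4834, -0.0857, 0.0783]
ee_rot: [-0.0, 0.669, 0.743, 0.0]
contact_force: [-4.3, -1.5, 3.6]
width: 0.0096
gripper_force: 40.4
```

```bash
for i in 1; do python3 -m pendant '[{"dx":0.004,"dy":0,"dz":0,"rx":0,"ry":0,"rz":0,"hand":0},{"dx":0.004,"dy":0,"dz":0,"rx":0,"ry":0,"rz":0,"hand":0},{"dx":0.002,"dy":0,"dz":0,"rx":0,"ry":0,"rz":0,"hand":0},{"dx":0,"dy":0,"dz":0,"rx":0,"ry":0,"rz":0,"hand":0}]';python3 -m pendant '[{"dx":0.004,"dy":0,"dz":0,"rx":0,"ry":0,"rz":0,"hand":0},{"dx":0.004,"dy":0,"dz":0,"rx":0,"ry":0,"rz":0,"hand":0},{"dx":0,"dy":0,"dz":0,"rx":0,"ry":0,"rz":0,"hand":0},{"dx":0,"dy":0,"dz":0,"rx":0,"ry":0,"rz":0,"hand":0}]'; done
```

```text
clock: 8.85
position: [0.4829, -0.0787, 0.0786]
ee_rot: [0.002, 0.668, 0.744, -0.002]
contact_force: [-4.6, -9.5, 4.7]
width: 0.0094
gripper_force: 40.3
clock: 9.18
position: [0.482, -0.0701, 0.0785]
ee_rot: [0.002, 0.669, 0.743, -0.001]
contact_force: [-4.1, -8.3, 4.8]
width: 0.0096
gripper_force: 40.3
```

```bash
python3 -m pendant '[{"dx":0.004,"dy":0,"dz":0,"rx":0,"ry":0,"rz":0,"hand":0},{"dx":0.004,"dy":0,"dz":0,"rx":0,"ry":0,"rz":0,"hand":0},{"dx":0.002,"dy":0,"dz":0,"rx":0,"ry":0,"rz":0,"hand":0},{"dx":0,"dy":0,"dz":0,"rx":0,"ry":0,"rz":0,"hand":0},{"dx":0,"dy":0,"dz":0,"rx":0,"ry":0,"rz":0,"hand":0}]';python3 -m pendant '[{"dx":0.004,"dy":0,"dz":0,"rx":0,"ry":0,"rz":0,"hand":0},{"dx":0.004,"dy":0,"dz":0,"rx":0,"ry":0,"rz":0,"hand":0},{"dx":0.002,"dy":0,"dz":0,"rx":0,"ry":0,"rz":0,"hand":0},{"dx":0,"dy":0,"dz":0,"rx":0,"ry":0,"rz":0,"hand":0},{"dx":0,"dy":0,"dz":0,"rx":0,"ry":0,"rz":0,"hand":0}]'
python3 - <<'E'
from h import *
d=snap('wrist','w4')
cv2.imwrite('pics/w4b.png',np.clip(1.3*cv2.resize(d['frame'][:,:,::-1],(800,600),interpolation=cv2.INTER_CUBIC),0,255).astype(np.uint8))
E
```

```text
clock: 9.6
position: [0.4811, -0.0608, 0.0786]
ee_rot: [0.002, 0.669, 0.743, -0.002]
contact_force: [-4.1, -10.0, 4.5]
width: 0.0096
gripper_force: 40.3
clock: 10.02
position: [0.48, -0.0505, 0.0785]
ee_rot: [0.002, 0.669, 0.743, -0.001]
contact_force: [-3.4, -9.5, 4.9]
width: 0.0093
gripper_force: 40.3
```

View pics/w4b.png

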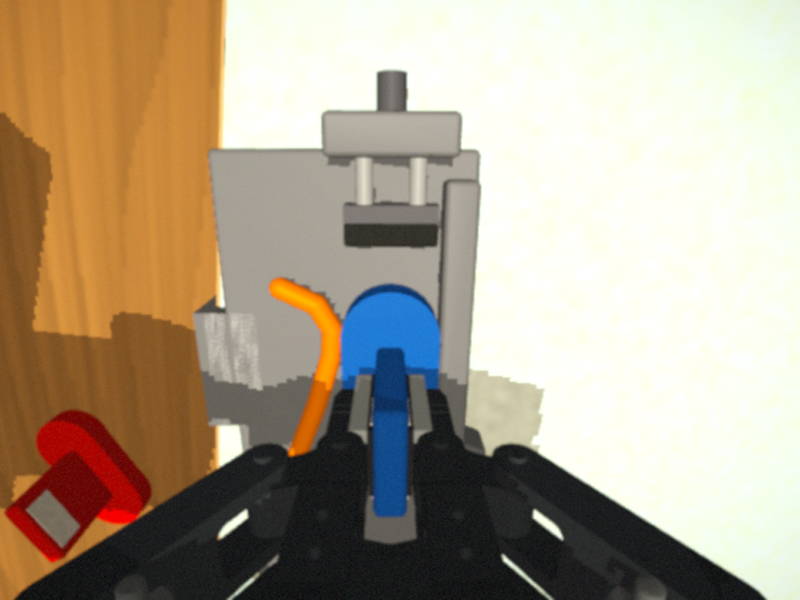

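The marker lies flat between the fixed edge and the drawn-back orange arm. Its nose is at (391,285) and the rubber face at row 245, about 14 mm ahead.

```bash
python3 -m pendant '[{"dx":0.004,"dy":0,"dz":0,"rx":0,"ry":0,"rz":0,"hand":0},{"dx":0.004,"dy":0,"dz":0,"rx":0,"ry":0,"rz":0,"hand":0},{"dx":0.001,"dy":0,"dz":0,"rx":0,"ry":0,"rz":0,"hand":0},{"dx":0,"dy":0,"dz":0,"rx":0,"ry":0,"rz":0,"hand":0},{"dx":0,"dy":0,"dz":0,"rx":0,"ry":0,"rz":0,"hand":0}]'; for i in 1; do python3 -m pendant '[{"dx":0.001,"dy":0,"dz":0,"rx":0,"ry":0,"rz":0,"hand":0},{"dx":0.001,"dy":0,"dz":0,"rx":0,"ry":0,"rz":0,"hand":0},{"dx":0,"dy":0,"dz":0,"rx":0,"ry":0,"rz":0,"hand":0},{"dx":0,"dy":0,"dz":0,"rx":0,"ry":0,"rz":0,"hand":0}]';python3 -m pendant '[{"dx":0.001,"dy":0,"dz":0,"rx":0,"ry":0,"rz":0,"hand":0},{"dx":0,"dy":0,"dz":0,"rx":0,"ry":0,"rz":0,"hand":0},{"dx":0,"dy":0,"dz":0,"rx":0,"ry":0,"rz":0,"hand":0}]';done
```

```text
clock: 10.48
position: [0.479, -0.0412, 0.0784]
ee_rot: [0.002, 0.669, 0.743, -0.001]
contact_force: [-3.0, -8.0, 5.2]
width: 0.0095
gripper_force: 40.4
clock: 10.82
position: [0.479, -0.0396, 0.0785]
ee_rot: [0.002, 0.669, 0.743, -0.001]
contact_force: [-2.8, -10.3, 4.2]
width: 0.0095
gripper_force: 40.4
clock: 11.07
position: [0.4788, -0.0388, 0.0785]
ee_rot: [0.002, 0.669, 0.743, -0.001]
contact_force: [-4.3, -9.6, 5.1]
width: 0.0098
gripper_force: 40.3
```

```bash
python3 -m pendant '[{"dx":0.001,"dy":0,"dz":0,"rx":0,"ry":0,"rz":0,"hand":0},{"dx":0,"dy":0,"dz":0,"rx":0,"ry":0,"rz":0,"hand":0},{"dx":0,"dy":0,"dz":0,"rx":0,"ry":0,"rz":0,"hand":0}]';python3 -m pendant '[{"dx":0.0007,"dy":0,"dz":0,"rx":0,"ry":0,"rz":0,"hand":0},{"dx":0,"dy":0,"dz":0,"rx":0,"ry":0,"rz":0,"hand":0},{"dx":0,"dy":0,"dz":0,"rx":0,"ry":0,"rz":0,"hand":0}]'
```

```text
clock: 11.32
position: [0.4787, -0.0377, 0.0785]
ee_rot: [0.002, 0.669, 0.743, -0.001]
contact_force: [-3.4, -9.6, 4.2]
width: 0.0094
gripper_force: 40.3
clock: 11.57
position: [0.4787, -0.0373, 0.0785]
ee_rot: [0.002, 0.669, 0.743, -0.002]
contact_force: [-3.9, -10.7, 4.5]
width: 0.0097
gripper_force: 40.3
```

```bash
python3 -m pendant '[{"dx":0.0007,"dy":0,"dz":0,"rx":0,"ry":0,"rz":0,"hand":0},{"dx":0,"dy":0,"dz":0,"rx":0,"ry":0,"rz":0,"hand":0},{"dx":0,"dy":0,"dz":0,"rx":0,"ry":0,"rz":0,"hand":0}]'
```

```text
clock: 11.82
position: [0.4786, -0.0365, 0.0785]
ee_rot: [0.002, 0.669, 0.743, -0.002]
contact_force: [-3.2, -9.9, 4.5]
width: 0.0095
gripper_force: 40.3
```

```bash
python3 -m pendant '[{"dx":0.0007,"dy":0,"dz":0,"rx":0,"ry":0,"rz":0,"hand":0},{"dx":0,"dy":0,"dz":0,"rx":0,"ry":0,"rz":0,"hand":0},{"dx":0,"dy":0,"dz":0,"rx":0,"ry":0,"rz":0,"hand":0}]';python3 -m pendant '[{"dx":0.0007,"dy":0,"dz":0,"rx":0,"ry":0,"rz":0,"hand":0},{"dx":0,"dy":0,"dz":0,"rx":0,"ry":0,"rz":0,"hand":0},{"dx":0,"dy":0,"dz":0,"rx":0,"ry":0,"rz":0,"hand":0}]'
```

```text
clock: 12.07
position: [0.4785, -0.0359, 0.0785]
ee_rot: [0.002, 0.669, 0.743, -0.002]
contact_force: [-3.0, -11.1, 4.6]
width: 0.0092
gripper_force: 40.3
clock: 12.32
position: [0.4785, -0.0352, 0.0785]
ee_rot: [0.002, 0.669, 0.743, -0.002]
contact_force: [-3.9, -9.8, 4.2]
width: 0.0098
gripper_force: 40.3
```

```bash
python3 -m pendant '[{"dx":0.0007,"dy":0,"dz":0,"rx":0,"ry":0,"rz":0,"hand":0},{"dx":0,"dy":0,"dz":0,"rx":0,"ry":0,"rz":0,"hand":0},{"dx":0,"dy":0,"dz":0,"rx":0,"ry":0,"rz":0,"hand":0}]';python3 -m pendant '[{"dx":0.0007,"dy":0,"dz":0,"rx":0,"ry":0,"rz":0,"hand":0},{"dx":0,"dy":0,"dz":0,"rx":0,"ry":0,"rz":0,"hand":0},{"dx":0,"dy":0,"dz":0,"rx":0,"ry":0,"rz":0,"hand":0}]'
```

```text
clock: 12.57
position: [0.4784, -0.0347, 0.0786]
ee_rot: [0.002, 0.669, 0.744, -0.002]
contact_force: [-2.4, -11.1, 4.6]
width: 0.0095
gripper_force: 40.3
clock: 12.82
position: [0.4784, -0.0344, 0.0786]
ee_rot: [0.003, 0.669, 0.744, -0.002]
contact_force: [-3.4, -11.6, 4.8]
width: 0.0092
gripper_force: 40.3
```

```bash
python3 -m pendant '[{"dx":0.0007,"dy":0,"dz":0,"rx":0,"ry":0,"rz":0,"hand":0},{"dx":0,"dy":0,"dz":0,"rx":0,"ry":0,"rz":0,"hand":0},{"dx":0,"dy":0,"dz":0,"rx":0,"ry":0,"rz":0,"hand":0}]'
```

```text
clock: 13.07
position: [0.4784, -0.0342, 0.0786]
ee_rot: [0.003, 0.668, 0.744, -0.002]
contact_force: [-2.9, -14.0, 4.7]
width: 0.0099
gripper_force: 40.4
```

```bash
python3 -m pendant '[{"dx":0.0007,"dy":0,"dz":0,"rx":0,"ry":0,"rz":0,"hand":0},{"dx":0,"dy":0,"dz":0,"rx":0,"ry":0,"rz":0,"hand":0},{"dx":0,"dy":0,"dz":0,"rx":0,"ry":0,"rz":0,"hand":0}]'
```

```text
clock: 13.32
position: [0.4784, -0.0338, 0.0787]
ee_rot: [0.003, 0.668, 0.744, -0.003]
contact_force: [-4.0, -14.9, 4.8]
width: 0.0093
gripper_force: 40.4
```

```bash
python3 -m pendant '[{"dx":0.0007,"dy":0,"dz":0,"rx":0,"ry":0,"rz":0,"hand":0},{"dx":0,"dy":0,"dz":0,"rx":0,"ry":0,"rz":0,"hand":0},{"dx":0,"dy":0,"dz":0,"rx":0,"ry":0,"rz":0,"hand":0}]'
```

```text
clock: 13.57
position: [0.4783, -0.0335, 0.0787]
ee_rot: [0.003, 0.668, 0.744, -0.003]
contact_force: [-4.0, -16.4, 5.4]
width: 0.0097
gripper_force: 40.4
```

```bash
python3 -m pendant '[{"dx":0.0007,"dy":0,"dz":0,"rx":0,"ry":0,"rz":0,"hand":0},{"dx":0,"dy":0,"dz":0,"rx":0,"ry":0,"rz":0,"hand":0},{"dx":0,"dy":0,"dz":0,"rx":0,"ry":0,"rz":0,"hand":0}]'
python3 - <<'E'
from h import *
d=snap('wrist','w5')
cv2.imwrite('pics/w5b.png',np.clip(1.3*cv2.resize(d['frame'][120:300,100:400,::-1],(800,480),interpolation=cv2.INTER_CUBIC),0,255).astype(np.uint8))
print(manip.get_state()['contact_force'])
E
```

```text
clock: 13.82
position: [0.4783, -0.0332, 0.0788]
ee_rot: [0.004, 0.668, 0.744, -0.003]
contact_force: [-4.1, -16.4, 4.4]
width: 0.0095
gripper_force: 40.4
[ -3.71699058 -17.77255256   4.84541016]
```

View pics/w5b.png

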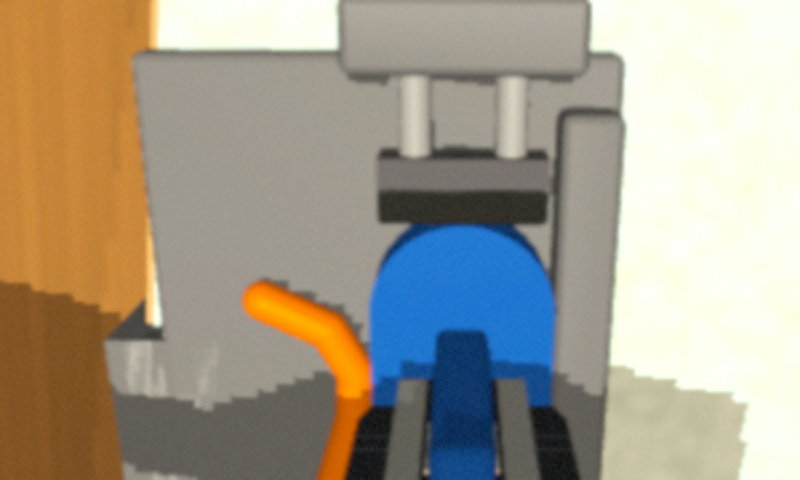

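The nose touches the rubber face at (463,222), with about 8 N above the sliding drag. Next is the release.

```bash
python3 -m pendant '[{"dx":0,"dy":0,"dz":0,"rx":0,"ry":0,"rz":0,"hand":0.03},{"dx":0,"dy":0,"dz":0,"rx":0,"ry":0,"rz":0,"hand":0.03},{"dx":0,"dy":0,"dz":0,"rx":0,"ry":0,"rz":0,"hand":0.03},{"dx":0,"dy":0,"dz":0,"rx":0,"ry":0,"rz":0,"hand":0.03},{"dx":0,"dy":0,"dz":0,"rx":0,"ry":0,"rz":0,"hand":0.03},{"dx":0,"dy":0,"dz":0,"rx":0,"ry":0,"rz":0,"hand":0.03}]'
```

```text
clock: 14.37
position: [0.4776, -0.0277, 0.0781]
ee_rot: [-0.0, 0.669, 0.743, 0.0]
contact_force: [-0.3, 0.5, 1.2]
width: 0.0297
gripper_force: 0.0
```

```bash
python3 -m pendant '[{"dx":-0.003,"dy":0,"dz":-0.005,"rx":0,"ry":0,"rz":0,"hand":0.03},{"dx":0,"dy":0,"dz":-0.015,"rx":0,"ry":0,"rz":0,"hand":0.03},{"dx":0,"dy":0,"dz":-0.02,"rx":0,"ry":0,"rz":0,"hand":0.03},{"dx":0,"dy":0,"dz":-0.03,"rx":0,"ry":0,"rz":0,"hand":0.03},{"dx":0,"dy":0,"dz":-0.02,"rx":0,"ry":0,"rz":0,"hand":0.03},{"dx":0,"dy":0,"dz":0,"rx":0,"ry":0,"rz":0,"hand":0.03},{"dx":0,"dy":0,"dz":0,"rx":0,"ry":0,"rz":0,"hand":0.03}]'
python3 - <<'E'
from h import *
d=snap('wrist','w6')
cv2.imwrite('pics/w6b.png',np.clip(1.3*cv2.resize(d['frame'][130:330,130:400,::-1],(800,592),interpolation=cv2.INTER_CUBIC),0,255).astype(np.uint8))
E
```

```text
clock: 14.95
position: [0.4786, -0.0313, 0.1695]
ee_rot: [0.001, 0.669, 0.743, 0.001]
contact_force: [-0.3, 0.5, 0.2]
width: 0.0299
gripper_force: 0.0
```

View pics/w6b.png

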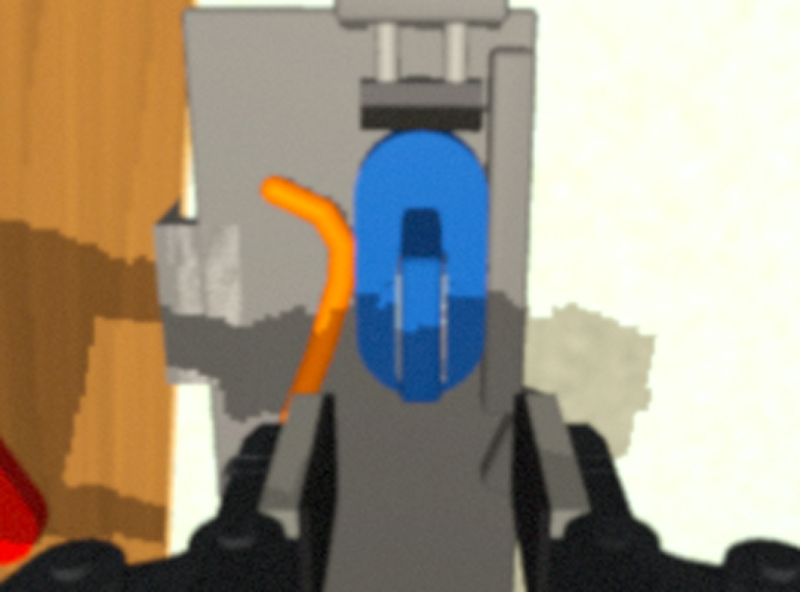

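The marker sits straight along the fixed edge, clamped by the arm, with its nose at (422,130) against the rubber face at row 128.

```bash
python3 -c "
from rig import manip
print(manip.sign_off())"
```

```text
the job is handed in; nothing more can be done
None
```

The marker is released flat along the fixed edge with the arm clamping it and its nose on the rubber after an estimated 7–8 N press; the job is handed in at about 15 s, with no verdict returned and the force left on the stop after letting go not measured.

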